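# Open the bench gas valve and flush the line

## Robot

A 7-joint arm with a two-finger parallel gripper is mounted at the origin on a cart in front of the work surface, level with it; the furniture and walls round the work are solid. World frame = base frame: x ahead of the robot, y to its left, z up, the work surface at z = 0. Lengths are in m, angles in rad, forces in N, time in s.
With the tool pointing down it reaches from about 0.425 to 0.875 m from the base axis. Payload 4.7 kg.
Tool frame: the origin (TCP) lies at the very end of the fingers, on their centre line; the grasp point (between the pads) lies 19 mm behind it; z points along the fingers, y is the line along which they close (so a half turn about z gives the same grasp; the last joint's range is limited). The gripper opens to 87 mm and grips with 3 to 60 N. Pads are 19 mm wide; open, the fingers measure 117 mm over their backs; the gripper's body (75 mm by 190 mm) begins 51 mm behind the grasp point.
Start: joints at [-1.09, 0.321, -0.07, 1.45, 0.023, 1.371, -0.057], TCP at [0.293, 0.58, 0.201] pointing down, gripper open.
Joint ranges: [-2.86, 2.86], [-0.3, 2.09], [-1.38, 1.24], [0.06, 2.45], [-1.56, 4.7], [0.09, 2.05], [-2.69, 2.69]. Speed limits (rad/s): [2.57, 2.57, 3.14, 3.14, 3.14, 3.14, 3.14].

## Interface

Orientations are given as a rotation vector (axis times angle).
In Python, from bench import ctrl gives the robot as it stands.
- The arm moves only by the shell command python3 -m jog 'ROWS' [FORCE]. ROWS is JSON, a list that holds one entry, the list of rows, each a list of 7 numbers: the shift along the tool's x, y, z in mm, then the turn, a rotation vector about the tool's x, y, z in degrees, then the finger opening in mm, from 0 to 87. A call has 1 to 10 rows; each row is the pose to reach, as a shift and turn from the pose commanded when the call began, along the tool's axes at that moment; what a row does not reach only later rows make up. A row lasts 1/10 s, in which the tool goes at most 50 mm and 8.59 degrees, less where a joint would pass 70% of its speed; a pose out of reach is approached as far as the arm can. A call with a gripper value outside its range is refused whole. The fingers move at their own pace and stop on an object; FORCE is the grip in N (left out, the last holds). Time passes only in rows, so rows that repeat a pose let the fingers close. It gives the time, the measured TCP pose, the force, the opening and the grip force at its end, in the units of the state.
- ctrl.get_state(): the state, without advancing time (a new reading comes with each control period).
- ctrl.get_image(name): name is "scene" or "side" or "wrist"; returns a dict with "image" (400x640x3 uint8, red, green, blue), "depth" (400x640 float32, m along the optical axis (not along the pixel's ray), 0 where there is no reading), "fov_y" (degrees; the focal length in pixels is half the picture's height over the tangent of half this angle, whatever the lens; pixels are square), "cx", "cy" (the principal point, pixels), "rvec" (rotation vector, rad) and "tvec" (3), from world to camera coordinates, as OpenCV has them. Camera axes: x right, y down, z forward; pixel columns grow to the right and rows downward; lengths in m; the calibration is good to about 2 mm. A picture is of the moment at which its call begins.
- ctrl.close_job(): hands the job in; it is judged then, once.
The state is a dict: "time": time; "joint_positions": joint angles; "qd": joint speeds; "joint_torque": joint torques, N m; "position": TCP position; "tool_rot": TCP orientation; "ft_force": force on the tool from outside, world axes, zero at the start; "torque": the same for the moment, N m; "grip_width": opening from 0.0 (shut) to 1.0 (fully open); "grip_force": force on a finger pad.
Only numpy, scipy, OpenCV 4.12 (cv2) and the standard library are available. Lean on these libraries where they do the work, as an engineer would, in place of code of your own. Each camera call takes 0.05 s, during which the arm holds its last target. There are 200 camera calls.

## Task

Open the gas point's inclined valve fully: turn its round handwheel counter-clockwise, going along with the stem as it screws outward, until it reaches its stop. Then flush the line: twist the bar-shaped knob on the same base clockwise to its stop, hold it there for a moment, and let it spring all the way back. Leave the valve open and do not shift the cup, the bottle or the carton standing around it.

Things in the scene. Friction and masses are not known exactly. Their poses are not given: they have to be found in the camera images.
- gas_point: Fixed aluminium base plate 120 x 300 x 10 mm (x, y, z) carrying a steel pipe along its y, a brass valve with a handwheel at its +y end and a round aluminium housing with a bar knob at its -y end. Origin: centre of the underside, on the worktop; z up, -x is its front, roughly towards the robot.
- wheel_center (a point): Centre of the dark steel three-spoked handwheel: 62 mm outside diameter, round rim 12 mm thick, at about 13 cm height. Its z axis is the stem axis, pointing outward from the valve and leaning 35 degrees from vertical towards the gas point's front (-x). The point turns and rises with the wheel. The wheel can be gripped across its rim by fingers along the stem axis: there is free room round the rim, and the stem and brass bonnet under the wheel are at most 36 mm thick.
- wheel (a joint): Angle of the handwheel, rad: 0 closed, 2.6 its stop, fully open; grows counter-clockwise seen from outside (right-handed about the wheel's outward z). Starts at 0 to 0.35. The wheel and stem move outward 8 mm per rad (50 mm a turn). It takes about 0.15 N m and stays where it is left; it needs two or more grasps.
- knob_grip (a point): Centre of the bar grip of the black plastic knob, 88 mm above the worktop; the bar is 16 mm wide, 60 mm long and 30 mm high, its top 15 mm above this point, on a 50 mm disc. The axis is vertical (point z up); the bar lies along the point's y, which at rest is the gas point's y. The point turns with the knob.
- knob (a joint): Angle of the knob, rad: 0 at rest, 1.2 at its stop, grows clockwise seen from above. A spring turns it back when let go; about 0.03 N m to start and 0.14 N m at the stop.
- cup: Specimen cup with screw lid, 62 mm diameter, 61 mm high, loose, stands in front of the gas point; origin centre of the underside. Leave it alone.
- bottle: White plastic bottle, 64 mm diameter, 131 mm high, loose, stands beyond the knob end of the gas point; origin centre of the underside. Leave it alone.
- carton: Small carton 46 x 88 x 52 mm, loose, stands beyond the valve end of the gas point; origin centre of the underside. Leave it alone.

How it is judged:
By the outcome, as a careful person would: the job done as asked, in the order asked, and still so for the second after the job is handed in, with the robot touching nothing.
It also fails if it takes over 70 s, if anything falls off the work surface, if the arm or the gripper's body presses on something with over 40 N, if the wrist force passes 120 N, or if a joint passes its speed limit or range.

## Working session

There is one attempt and no reset: what is moved stays moved. The work goes in short steps, Python scripts to look and compute and a shell command to move; the robot and the scene stay as the last step left them, time stands still between calls to the robot, and variables do not carry over. Pictures are saved under pics/ and viewed, at most 11 in all, crops included, and the job is handed in when it is done.

```bash
ls; mkdir -p pics; cat > h.py <<'E'
import numpy as np, cv2
from scipy.spatial.transform import Rotation as R
from bench import ctrl
def K(d):
    f=200/np.tan(np.radians(d["fov_y"])/2); return f
def pts(d):
    f=K(d); z=d["depth"]; v,u=np.mgrid[:400,:640]
    P=np.stack([(u-d["cx"])/f*z,(v-d["cy"])/f*z,z],-1)
    M=R.from_rotvec(d["rvec"]).as_matrix()
    return (P-np.array(d["tvec"]))@M
def grab(n,tag):
    d=ctrl.get_image(n); cv2.imwrite(f"pics/{tag}.png",d["image"][:,:,::-1]); np.savez(f"pics/{tag}.npz",**d); return d
E
python3 - <<'E'
from h import *
for n in("scene","side"):
    d=grab(n,n+"0"); print(n,d["fov_y"],-R.from_rotvec(d["rvec"]).as_matrix().T@d["tvec"])
s=ctrl.get_state(); print(s)
E
```

```text
pics
scene 54.88355299491461 [ 0.12017469 -0.64671976  0.697952  ]
side 56.07262774305582 [ 0.61388849 -0.50591844  0.8950103 ]
{'time': 0.1, 'joint_positions': array([-1.08987282,  0.32176069, -0.07006495,  1.45153714,  0.02261198,
        1.37081169, -0.05689381]), 'qd': array([-0.00046546, -0.0009289 , -0.00038086, -0.00275573, -0.00011693,
       -0.00179567, -0.00039512]), 'joint_torque': array([-5.78626009e-05, -4.92572987e+01, -4.05622115e-01, -3.13396168e+01,
       -6.41661091e-02,  3.95454594e-02,  1.09722093e-04]), 'position': array([0.29235555, 0.57994751, 0.19997106]), 'tool_rot': array([-7.26550263e-01, -3.05612348e+00,  2.67921542e-03]), 'ft_force': array([0.3160662 , 0.05327643, 0.99933002]), 'torque': array([-0.10162181, -0.01992925, -0.06255339]), 'grip_force': 0.0, 'grip_width': 0.9978282802267926}
```

View pics/scene0.png

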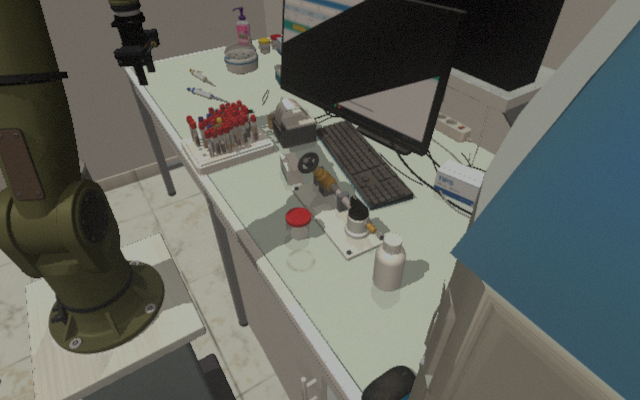

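View pics/side0.png

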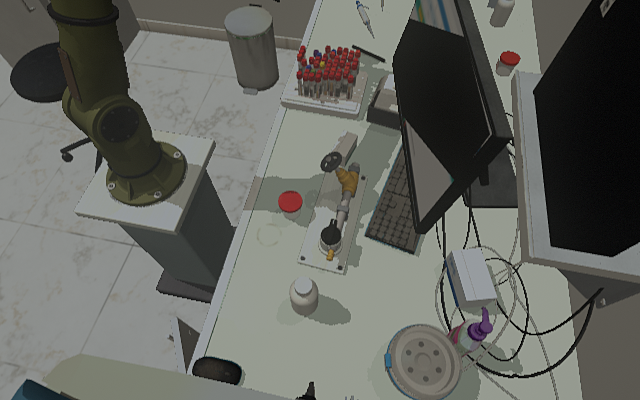

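The scene view shows the wheel at about (309,163), knob (357,210), cup (298,222), bottle (390,262) and carton (292,165). In the side view they are at wheel (331,160), knob (331,232), cup (290,202), bottle (304,293) and carton (347,148). I'll enlarge both.

```bash
python3 - <<'E'
from h import *
a=cv2.imread("pics/side0.png")[120:280,270:390]; b=cv2.imread("pics/scene0.png")[140:260,270:400]
a=cv2.resize(a,None,fx=3.6,fy=3.6,interpolation=2); b=cv2.resize(b,None,fx=2.8,fy=2.8,interpolation=2)
c=np.zeros((576,800,3),np.uint8); c[:a.shape[0],:a.shape[1]]=a; c[:b.shape[0],436:436+b.shape[1]]=b
cv2.imwrite("pics/crop0.png",c)
for n,l in(("side0",[(331,160),(326,160),(331,229),(331,222),(290,202),(304,286),(345,148),(347,170),(310,255),(335,262),(345,258)]),("scene0",[(309,163),(357,210),(298,218),(392,240),(290,165)])):
    d=dict(np.load(f"pics/{n}.npz")); P=pts(d)
    for u,v in l: print(n,u,v,P[v,u].round(3))
E
```

```text
side0 331 160 [0.531 0.047 0.141]
side0 326 160 [0.519 0.049 0.135]
side0 331 229 [ 0.564 -0.122  0.104]
side0 331 222 [ 0.56  -0.103  0.102]
side0 290 202 [ 0.444 -0.046  0.062]
side0 304 286 [ 0.535 -0.276  0.133]
side0 345 148 [0.553 0.158 0.056]
side0 347 170 [0.568 0.121 0.005]
side0 310 255 [ 0.519 -0.158  0.01 ]
side0 335 262 [ 0.584 -0.165  0.013]
side0 345 258 [ 0.607 -0.148  0.009]
scene0 309 163 [0.528 0.04  0.133]
scene0 357 210 [ 0.556 -0.127  0.085]
scene0 298 218 [ 0.44  -0.048  0.058]
scene0 392 240 [ 0.531 -0.274  0.127]
scene0 290 165 [0.536 0.161 0.051]
```

View pics/crop0.png

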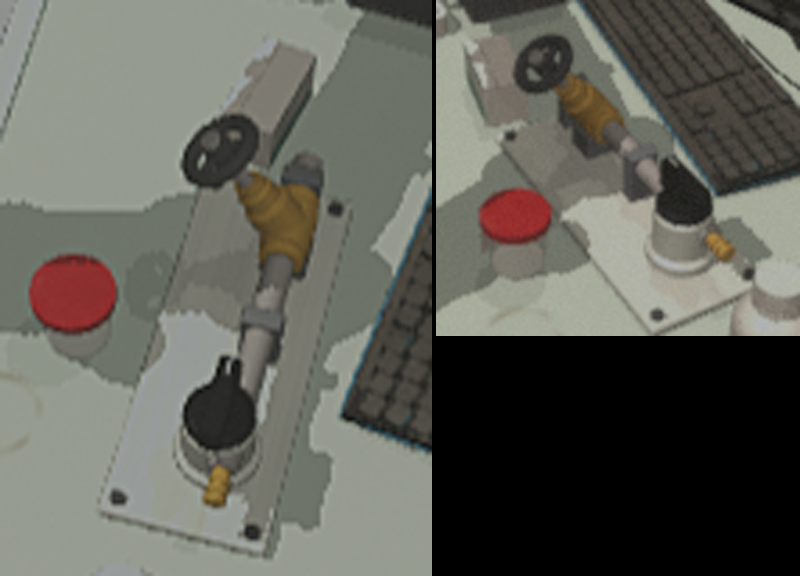

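The crop shows the plate's two front-end corners at crop (100,513) and (270,555) and the far right one at about (350,203). The knob bar's end is at (228,365) and the wheel centre at (220,151). Next I fit the plate, wheel and knob.

```bash
python3 - <<'E'
from h import *
from scipy.optimize import least_squares
d=dict(np.load("pics/side0.npz")); f=K(d); M=R.from_rotvec(d["rvec"]).as_matrix(); C=-M.T@d["tvec"]
def ray(u,v,z):
    r=M.T@np.array([(u-d["cx"])/f,(v-d["cy"])/f,1]); return C+r*(z-C[2])/r[2]
c=[ray(270+x/3.6-.4,120+y/3.6-.4,.01) for x,y in((100,513),(270,555),(350,203))]
print("corners",np.round(c,4)); e=c[1]-c[0]; g=c[2]-c[1]; print(np.linalg.norm(e),np.linalg.norm(g),np.degrees([np.arctan2(e[1],e[0]),np.arctan2(-g[0],g[1])]))
allP=[];
for n in("side0","scene0"):
    q=dict(np.load(f"pics/{n}.npz")); P=pts(q); I=q["image"].astype(int)
    dark=I.max(-1)<90
    allP.append((P,dark,I))
    X=P[dark&(abs(P[...,0]-.525)<.05)&(abs(P[...,1]-.045)<.05)&(P[...,2]>.1)&(P[...,2]<.18)]
    print(n,len(X),X.mean(0))
    B=P[dark&(abs(P[...,0]-.56)<.05)&(abs(P[...,1]+.12)<.06)&(P[...,2]>.094)&(P[...,2]<.115)]
    print(n,"bar",len(B),B.mean(0),B.min(0),B.max(0))
    u,s,vt=np.linalg.svd((B-B.mean(0))[:,:2]); print(vt[0],s)
    # torus fit R=25,r=6
    W=X
    def res(p):
        ax=np.array([np.sin(p[3])*np.cos(p[4]),np.sin(p[3])*np.sin(p[4]),np.cos(p[3])]); v=W-p[:3]; h=v@ax; rr=np.linalg.norm(v-h[:,None]*ax,axis=1)
        return np.minimum(np.hypot(rr-.025,h)-.006,.01+0*h)
    for ang in (np.pi-.1,):
        s=least_squares(res,[*X.mean(0),.61,ang],loss="soft_l1",f_scale=.002); print("torus",s.x[:3],np.degrees(s.x[3:]),np.sqrt(np.median(s.fun**2)))
E
```

```text
corners [[ 0.4924 -0.1831  0.01  ]
 [ 0.6128 -0.1894  0.01  ]
 [ 0.6268  0.1079  0.01  ]]
0.12057222811139741 0.297633324342104 [-3.02340748 -2.7036462 ]
side0 303 [0.53262113 0.04643968 0.13480678]
side0 bar 155 [ 0.56374073 -0.12596176  0.10317276] [ 0.5542936  -0.15131223  0.09464714] [ 0.57268694 -0.09483247  0.10794957]
[-0.08391579 -0.99647285] [0.20581231 0.05835189]
torus [0.53440822 0.04965242 0.13943513] [ 36.50912527 196.47824439] 0.002531646515792515
scene0 313 [0.52838953 0.0452686  0.13046589]
scene0 bar 129 [ 0.56067054 -0.12603569  0.09957582] [ 0.553332   -0.15314303  0.09406185] [ 0.57010036 -0.09436975  0.10381537]
[-0.04192064 -0.99912094] [0.1966269  0.04867996]
torus [0.52914787 0.05157318 0.12673234] [ 35.61733458 175.83051103] 0.0014029101219722104
```

```bash
cat >> h.py <<'E'
YAW=np.radians(-2.9)
gx=np.array([np.cos(YAW),np.sin(YAW),0]); gy=np.array([-np.sin(YAW),np.cos(YAW),0]); Z=np.array([0,0,1.])
t=np.radians(35); N=-np.sin(t)*gx+np.cos(t)*Z
def toolR(z,phi):  # tool y = gas y turned by phi(deg) about tool z
    x=np.cross(gy,z); M=np.stack([x,gy,z],1)
    return M@R.from_euler("z",phi,degrees=True).as_matrix()
def delta(p,Rt,Pc=None,Rc=None):
    s=ctrl.get_state()
    if Rc is None: Rc=R.from_rotvec(s["tool_rot"]).as_matrix(); Pc=s["position"]
    sh=Rc.T@(p-Pc)*1000; rv=R.from_matrix(Rc.T@Rt).as_rotvec(degrees=True)
    print("shift",sh.round(1),"rot",rv.round(2),"ang",np.linalg.norm(rv).round(1)); return sh,rv
E
python3 - <<'E'
from h import *
from scipy.optimize import least_squares
for names in(("side0",),("scene0",),("side0","scene0")):
    W=[];
    for n in names:
        q=dict(np.load(f"pics/{n}.npz")); P=pts(q); dark=q["image"].max(-1)<90
        W.append(P[dark&(np.linalg.norm(P-[.53,.048,.133],axis=-1)<.042)])
    W=np.concatenate(W)
    def res(p):
        v=W-p[:3]; h=v@N; rr=np.linalg.norm(v-h[:,None]*N,axis=1); return np.hypot(rr-.025,h)-.006
    s=least_squares(res,[.53,.048,.133],loss="cauchy",f_scale=.0015); print(names,s.x.round(4),np.median(abs(s.fun)))
w=np.array([.531,.049,.133]); delta(w+.12*N,toolR(-N,0))
print(toolR(-N,0))
E
```

```text
('side0',) [0.5293 0.0529 0.13  ] 0.0010557158420751245
('scene0',) [0.5297 0.0508 0.1269] 0.0013122527218018378
('side0', 'scene0') [0.5296 0.0521 0.129 ] 0.0017798874309327183
shift [-389.1 -394.6  -30.6] rot [ -7.38 -34.5  -23.07] ang 42.2
[[-0.818103    0.05059294  0.57284189]
 [ 0.04144331  0.99871936 -0.02901892]
 [-0.57357644  0.         -0.81915204]]
```

```bash
python3 -m jog '[[[-30,-35,-30,-0.7,-3.4,-2.3,87],[-65,-70,-60,-1.5,-6.9,-4.6,87],[-100,-105,-80,-2.2,-10,-7,87],[-135,-140,-80,-3,-14,-9,87],[-170,-175,-80,-3.7,-17,-11.5,87],[-205,-210,-80,-4.4,-20.7,-14,87],[-240,-245,-80,-5.2,-24,-16,87],[-275,-280,-80,-5.9,-27.6,-18.5,87],[-310,-315,-80,-6.6,-31,-20.8,87],[-340,-345,-80,-7.4,-34.5,-23,87]]]' 25
python3 - <<'E'
from h import *
w=np.array([.5296,.052,.129]); delta(w+.12*N,toolR(-N,0)); print(ctrl.get_state()["joint_positions"].round(2))
E
```

```text
time: 1.1
position: [0.419, 0.2396, 0.2374]
tool_rot: [0.156, 2.671, -0.064]
ft_force: [-1.8, 1.2, 0.4]
grip_width: 1.003
grip_force: 0.0
shift [ -50.9 -177.4   40.8] rot [-3.03 -8.28 -2.91] ang 9.3
[-0.68 -0.3  -0.18  2.08  0.38  1.12  0.47]
```

```bash
python3 -m jog '[[[-10,-30,0,-0.5,-1.4,-0.5,87],[-18,-60,10,-1,-2.8,-1,87],[-26,-90,25,-1.5,-4.2,-1.5,87],[-34,-120,45,-2,-5.6,-2,87],[-42,-150,65,-2.5,-7,-2.5,87],[-51,-177,80,-3,-8.3,-2.9,87],[-51,-177,100,-3,-8.3,-2.9,87],[-51,-177,100,-3,-8.3,-2.9,87],[-51,-177,100,-3,-8.3,-2.9,87]]]'
python3 - <<'E'
from h import *
w=np.array([.5296,.052,.129]); delta(w+.06*N,toolR(-N,0)); print(ctrl.get_state()["joint_positions"].round(2)); grab("wrist","w1")
E
```

```text
time: 2.0
position: [0.4894, 0.1217, 0.1352]
tool_rot: [0.063, 2.571, -0.083]
ft_force: [1.2, -0.8, 1.3]
grip_width: 1.0
grip_force: 0.0
shift [-29.9 -69.4 -28.1] rot [-2.58 -2.32  0.89] ang 3.6
[-0.42 -0.3  -0.13  2.34  0.5   0.7   0.64]
```

View pics/w1.png

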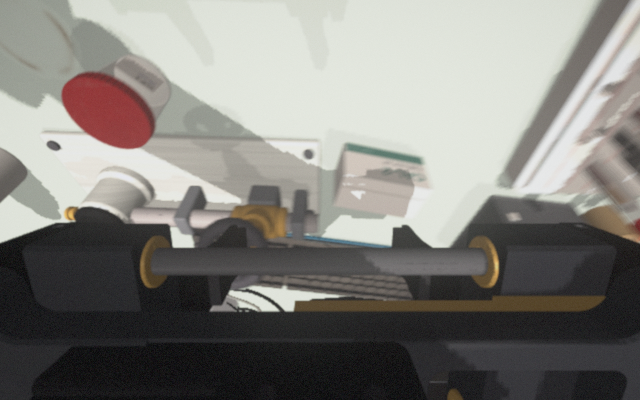

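The wrist view shows the wheel around (235,235), mostly hidden behind the gripper. The arm is stuck because joint 2 is at its limit, so I'll fit a kinematic model to see which configurations reach.

```bash
cat > kin.py <<'E'
from h import *
from scipy.optimize import least_squares
D=[([-1.08987282,.32176069,-.07006495,1.45153714,.02261198,1.37081169,-.05689381],[.29235555,.57994751,.19997106],[-.726550263,-3.05612348,.00267921542]),
([-0.68,-0.3,-0.18,2.08,0.38,1.12,0.47],[0.419,0.2396,0.2374],[0.156,2.671,-0.064])]
def fk(q,p,sg):
    a=R.identity(); x=np.zeros(3); h,L1,e,L2,L3,e2=p[:6]
    x=x+[0,0,h]; a=R.from_euler("z",sg[0]*q[0])*R.from_euler("y",q[1]); x=x+a.apply([0,0,L1])
    a=a*R.from_euler("z",sg[1]*q[2]); x=x+a.apply([e,0,0]); a=a*R.from_euler("y",q[3]); x=x+a.apply([e2,0,L2])
    a=a*R.from_euler("z",sg[2]*q[4])*R.from_euler("y",q[5]); a=a*R.from_euler("z",sg[3]*q[6]+p[6]); x=x+a.apply([0,0,L3]); return x,a
E
python3 - <<'E'
from kin import *
import itertools,json
s=ctrl.get_state(); D.append((list(s["joint_positions"]),list(s["position"]),list(s["tool_rot"])))
json.dump(D,open("D.json","w"))
out=[]
for sg in itertools.product((1,-1),repeat=4):
  for o in(0,np.pi):
    def res(p):
        r=[]
        for q,x,v in D:
            X,a=fk(q,p,sg); r+=list((X-x)*5)+list((a.inv()*R.from_rotvec(v)).as_rotvec())
        r+=list((np.array(p[:6])-[.3,.4,0,.4,.3,0])*.003); return r
    q=least_squares(res,[.3,.4,0,.4,.3,0,o]); out.append((q.cost,sg,q.x.round(4)))
out.sort(key=lambda t:t[0])
for o in out[:4]: print(o)
E
```

```text
(np.float64(0.008487981469691024), (-1, -1, -1, -1), array([ 0.2853,  0.514 , -0.0189,  0.5182,  0.467 ,  0.008 ,  1.5705]))
(np.float64(0.008487981469691043), (-1, -1, -1, -1), array([ 0.2853,  0.514 , -0.0189,  0.5182,  0.467 ,  0.008 ,  1.5705]))
(np.float64(0.11338940226791366), (-1, 1, -1, -1), array([-0.0492,  0.3011,  0.076 ,  0.4564,  0.0787, -0.1588,  1.3646]))
(np.float64(0.11338940226791368), (-1, 1, -1, -1), array([-0.0492,  0.3011,  0.076 ,  0.4564,  0.0787, -0.1588,  1.3646]))
```

```bash
cat > rec.py <<'E'
from h import *; import json
D=json.load(open("D.json")); s=ctrl.get_state(); D.append([list(map(float,s[k])) for k in("joint_positions","position","tool_rot")]); json.dump(D,open("D.json","w")); print(len(D),s["joint_positions"].round(2),s["position"].round(3))
E
python3 -m jog '[[[0,25,-15,0,0,4,87],[0,50,-35,0,0,8,87],[0,75,-60,0,0,12,87],[0,75,-60,0,0,12,87]]]' >/dev/null; python3 rec.py
python3 -m jog '[[[0,25,-30,0,8,8,87],[0,40,-60,0,16,16,87],[0,40,-90,0,24,24,87],[0,40,-90,0,24,24,87]]]'>/dev/null; python3 rec.py
python3 -m jog '[[[40,0,0,7,0,8,87],[70,0,0,14,0,16,87],[70,0,0,14,0,24,87],[70,0,0,14,0,24,87]]]'>/dev/null; python3 rec.py
python3 - <<'E'
from kin import *
import json
D=json.load(open("D.json")); sg=(-1,-1,-1,-1)
w=np.ones(len(D)); w[1]=.1
def fk2(q,p):
    T=p[:18].reshape(6,3); x=np.zeros(3)+[0,0,T[0,2]]
    a=R.from_euler("z",-q[0])*R.from_euler("y",q[1]); x=x+a.apply(T[1])
    a=a*R.from_euler("z",-q[2]); x=x+a.apply(T[2]); a=a*R.from_euler("y",q[3]); x=x+a.apply(T[3])
    a=a*R.from_euler("z",-q[4]); x=x+a.apply(T[4]); a=a*R.from_euler("y",q[5]); x=x+a.apply(T[5]);return x,a*R.from_euler("z",-q[6]+np.pi/2)
p0=np.zeros(18); p0[[2,5,11,17]]=[.285,.5,.5,.35]
def res(p):
    r=[]
    for (q,x,v),k in zip(D,w):
        X,a=fk2(q,p); r+=list((X-x)*k)
    return r+list((p-p0)*.003)
s=least_squares(res,p0); print(s.cost,s.x.reshape(6,3).round(3)); np.save("p.npy",s.x)
for (q,x,v) in D:
    X,a=fk2(q,s.x); print((1000*(X-x)).round(1),np.degrees((a.inv()*R.from_rotvec(v)).magnitude()).round(2))
E
```

```text
4 [-0.52 -0.3  -0.26  2.22  0.47  0.88  0.3 ] [0.461 0.21  0.186]
5 [-0.51 -0.23 -0.07  1.91 -0.02  1.23  0.36] [0.423 0.252 0.266]
6 [-0.53 -0.06 -0.22  1.77  0.02  1.46 -0.24] [0.367 0.292 0.255]
1.3379258882288134e-07 [[ 0.     0.     0.249]
 [-0.    -0.016  0.484]
 [-0.    -0.005 -0.016]
 [-0.    -0.005  0.506]
 [ 0.    -0.     0.006]
 [-0.    -0.     0.39 ]]
[ 0.  0. -0.] 0.0
[1.9 2.7 3.5] 0.54
[-0. -0. -0.] 0.0
[-0. -0. -0.] 0.0
[-0. -0.  0.] 0.0
[-0. -0. -0.] 0.0
```

The model is exact. Next I search for configurations that reach the wheel and knob poses.

```bash
cat >> kin.py <<'E'
lo=np.array([-2.86,-.3,-1.38,.06,-1.56,.09,-2.69])+.01; hi=np.array([2.86,2.09,1.24,2.45,4.7,2.05,2.69])-.01
P=np.load("p.npy")
def fk2(q,p=None):
    p=P if p is None else p
    T=p[:18].reshape(6,3); x=np.zeros(3)+[0,0,T[0,2]]
    a=R.from_euler("z",-q[0])*R.from_euler("y",q[1]); x=x+a.apply(T[1])
    a=a*R.from_euler("z",-q[2]); x=x+a.apply(T[2]); a=a*R.from_euler("y",q[3]); x=x+a.apply(T[3])
    a=a*R.from_euler("z",-q[4]); x=x+a.apply(T[4]); a=a*R.from_euler("y",q[5]); x=x+a.apply(T[5]);return x,(a*R.from_euler("z",-q[6]+np.pi/2))
def ik(x,Rt,q0,reg=1e-4):
    Rt=R.from_matrix(Rt)
    def res(q):
        X,a=fk2(q); return np.r_[(X-x)*5,(a.inv()*Rt).as_rotvec(),reg*(q-q0)]
    s=least_squares(res,np.clip(q0,lo+1e-3,hi-1e-3),bounds=(lo,hi)); return s.x,np.linalg.norm(s.fun[:6])
E
python3 - <<'E'
from kin import *
w=np.array([.5296,.052,.129]); rng=np.random.default_rng(0)
for d in(-.019,.02,.05):
  for phi in(80,40,0,-40,-80):
    S=[]
    for k in range(12):
        q0=rng.uniform(np.maximum(lo,-1.5),np.minimum(hi,2.3)); q,e=ik(w+d*N,toolR(-N,phi),q0)
        if e<2e-3: S.append(q)
    S=np.array(S); print(d,phi,len(S)); 
    if len(S): print(np.unique(S.round(1),axis=0)[:5])
E
```

```text
-0.019 80 8
[[-0.5 -0.3  0.2  2.4  0.5  0.5 -0.6]
 [ 0.1 -0.2 -0.4  2.4  0.2  0.4 -0.3]
 [ 0.3 -0.3 -0.5  2.4  0.1  0.4 -0.2]
 [ 0.4 -0.3 -0.6  2.4 -0.   0.4 -0.1]
 [ 0.5 -0.3 -0.7  2.3 -0.1  0.4 -0. ]]
-0.019 40 11
[[-0.7 -0.3  0.4  2.4  0.6  0.5  0. ]
 [-0.4 -0.3  0.1  2.4  0.5  0.5  0.2]
 [-0.1 -0.2 -0.2  2.4  0.3  0.4  0.3]
 [ 0.  -0.2 -0.3  2.4  0.3  0.4  0.3]
 [ 0.  -0.2 -0.3  2.4  0.3  0.4  0.4]]
-0.019 0 10
[[-0.7 -0.3  0.4  2.4  0.6  0.5  0.7]
 [-0.6 -0.3  0.3  2.4  0.6  0.5  0.8]
 [-0.2 -0.2 -0.1  2.4  0.4  0.5  0.9]
 [-0.1 -0.2 -0.1  2.4  0.3  0.5  1. ]
 [ 0.1 -0.2 -0.4  2.4  0.2  0.4  1.1]]
-0.019 -40 7
[[-0.7 -0.3  0.4  2.4  0.6  0.5  1.4]
 [-0.3 -0.2  0.   2.4  0.4  0.5  1.6]
 [ 0.1 -0.2 -0.4  2.4  0.2  0.4  1.8]
 [ 0.3 -0.3 -0.5  2.4  0.1  0.4  1.9]
 [ 0.4 -0.3 -0.6  2.4 -0.   0.4  2. ]]
-0.019 -80 9
[[-0.7 -0.3  0.4  2.4  0.6  0.5  2.1]
 [-0.5 -0.3  0.2  2.4  0.5  0.5  2.2]
 [-0.4 -0.3  0.1  2.4  0.5  0.5  2.3]
 [-0.1 -0.2 -0.1  2.4  0.3  0.5  2.4]
 [ 0.  -0.2 -0.3  2.4  0.3  0.4  2.5]]
0.02 80 0
0.02 40 0
0.02 0 0
0.02 -40 0
0.02 -80 0
0.05 80 0
0.05 40 0
0.05 0 0
0.05 -40 0
0.05 -80 0
```

```bash
python3 - <<'E'
from kin import *
w=np.array([.5296,.052,.129]); rng=np.random.default_rng(0)
Q0=[np.array([-.1,-.2,-.2,2.3,.3,.5,.3]),np.array([-.6,-.25,.3,2.3,.6,.6,.3]),np.array([.4,-.25,-.6,2.3,0,.5,.2])]
for az in(-25,0,25):
 for tau in(35,30,25,20,15):
  zt=R.from_euler("z",az,degrees=True).apply(np.sin(np.radians(tau))*gx)-np.cos(np.radians(tau))*Z
  x=np.cross(gy,zt); x/=np.linalg.norm(x); M=np.stack([x,np.cross(zt,x),zt],1)
  o=[]
  for lift in(0,.008,.016,.021,.04):
    # grasp point (15mm behind tcp) at wheel centre
    e=min(ik(w+lift*N+.015*zt,M,q0)[1] for q0 in Q0); o.append(round(e*1000,1))
  print(az,tau,"tilt to stem",np.degrees(np.arccos(-zt@N)).round(),o)
E
```

```text
-25 35 tilt to stem 14.0 [np.float64(0.0), np.float64(0.0), np.float64(0.0), np.float64(0.0), np.float64(0.0)]
-25 30 tilt to stem 14.0 [np.float64(0.0), np.float64(0.0), np.float64(0.0), np.float64(0.0), np.float64(0.0)]
-25 25 tilt to stem 16.0 [np.float64(0.0), np.float64(0.0), np.float64(0.0), np.float64(0.0), np.float64(0.0)]
-25 20 tilt to stem 19.0 [np.float64(0.0), np.float64(0.0), np.float64(0.0), np.float64(0.0), np.float64(0.0)]
-25 15 tilt to stem 22.0 [np.float64(0.0), np.float64(0.0), np.float64(0.0), np.float64(0.0), np.float64(0.0)]
0 35 tilt to stem 0.0 [np.float64(0.0), np.float64(0.0), np.float64(8.1), np.float64(24.0), np.float64(80.6)]
0 30 tilt to stem 5.0 [np.float64(0.0), np.float64(0.0), np.float64(0.0), np.float64(0.0), np.float64(22.8)]
0 25 tilt to stem 10.0 [np.float64(0.0), np.float64(0.0), np.float64(0.0), np.float64(0.0), np.float64(0.0)]
0 20 tilt to stem 15.0 [np.float64(0.0), np.float64(0.0), np.float64(0.0), np.float64(0.0), np.float64(0.0)]
0 15 tilt to stem 20.0 [np.float64(0.0), np.float64(0.0), np.float64(0.0), np.float64(0.0), np.float64(0.0)]
25 35 tilt to stem 14.0 [np.float64(0.0), np.float64(0.0), np.float64(0.0), np.float64(0.0), np.float64(47.9)]
25 30 tilt to stem 14.0 [np.float64(0.0), np.float64(0.0), np.float64(0.0), np.float64(0.0), np.float64(0.0)]
25 25 tilt to stem 16.0 [np.float64(0.0), np.float64(0.0), np.float64(0.0), np.float64(0.0), np.float64(0.0)]
25 20 tilt to stem 19.0 [np.float64(0.0), np.float64(0.0), np.float64(0.0), np.float64(0.0), np.float64(0.0)]
25 15 tilt to stem 22.0 [np.float64(0.0), np.float64(0.0), np.float64(0.0), np.float64(0.0), np.float64(0.0)]
```

```bash
cat >> kin.py <<'E'
w=np.array([.5296,.052,.129]); t28=np.radians(28); Z28=np.sin(t28)*gx-np.cos(t28)*Z
E
python3 - <<'E'
from kin import *
s=ctrl.get_state(); 
for phi in(75,40,0,-40,-80):
    for nm,x in(("hov",w+.03*N),("g",w+.016*Z28),("gtop",w+.016*Z28+.021*N)):
        q,e=ik(x,toolR(Z28,phi),s["joint_positions"],1e-3); print(phi,nm,q.round(2),(e*1000).round(2))
delta(w+.03*N,toolR(Z28,75))
delta(w+.05*N+.03*gy,toolR(Z28,75))
E
```

```text
75 hov [-0.07 -0.29 -0.17  2.26  0.14  0.71 -0.11] 8.27
75 g [-0.27 -0.2   0.02  2.27  0.25  0.61 -0.21] 0.0
75 gtop [-0.27 -0.25  0.02  2.27  0.24  0.66 -0.2 ] 0.0
40 hov [-0.07 -0.29 -0.17  2.26  0.14  0.71  0.5 ] 8.27
40 g [-0.36 -0.2   0.1   2.28  0.28  0.61  0.38] 0.0
40 gtop [-0.38 -0.25  0.11  2.28  0.28  0.67  0.37] 0.0
0 hov [-0.07 -0.29 -0.17  2.26  0.14  0.71  1.2 ] 8.27
0 g [-0.46 -0.21  0.2   2.28  0.32  0.62  1.04] 0.0
0 gtop [-0.5  -0.26  0.22  2.28  0.34  0.68  1.03] 0.0
-40 hov [-0.07 -0.29 -0.17  2.26  0.14  0.71  1.89] 8.27
-40 g [-0.59 -0.22  0.31  2.28  0.37  0.63  1.7 ] 0.01
-40 gtop [-0.64 -0.28  0.34  2.29  0.4   0.69  1.67] 0.01
-80 hov [-0.07 -0.29 -0.17  2.26  0.14  0.71  2.59] 8.27
-80 g [-0.74 -0.24  0.45  2.29  0.43  0.65  2.35] 0.01
-80 gtop [-0.69 -0.29  0.39  2.29  0.42  0.7   2.35] 0.01
shift [-275.7   14.5  111.3] rot [-26.54  -9.    16.95] ang 32.8
shift [-244.8   20.1   93.6] rot [-26.54  -9.    16.95] ang 32.8
```

```bash
cat >> kin.py <<'E'
def zt(tau): a=np.radians(tau); return np.sin(a)*gx-np.cos(a)*Z
E
python3 - <<'E'
from kin import *
s=ctrl.get_state(); 
for tau,x in((12,w+.05*N),(15,w+.045*N),(20,w+.03*N),(28,w+.016*Z28)):
    q,e=ik(x,toolR(zt(tau),75),s["joint_positions"],1e-3); print(tau,q.round(2),(e*1000).round(2))
delta(w+.05*N,toolR(zt(12),75))
E
```

```text
12 [-0.28 -0.14  0.07  2.03  0.07  1.05 -0.02] 0.0
15 [-0.28 -0.17  0.07  2.08  0.1   0.99 -0.05] 0.0
20 [-0.29 -0.21  0.06  2.15  0.14  0.87 -0.09] 0.0
28 [-0.27 -0.2   0.02  2.27  0.25  0.61 -0.21] 0.0
shift [-270.3    4.4   94.9] rot [-11.82  -2.59  16.9 ] ang 20.8
```

```bash
python3 -m jog '[[[-40,0,0,-1.7,-0.4,2.4,87],[-80,0,10,-3.4,-0.8,4.8,87],[-120,1,25,-5.1,-1.1,7.2,87],[-160,2,45,-6.8,-1.5,9.6,87],[-200,3,65,-8.5,-1.9,12,87],[-240,4,80,-10,-2.3,14.5,87],[-270,4,95,-11.8,-2.6,16.9,87],[-270,4,95,-11.8,-2.6,16.9,87],[-270,4,95,-11.8,-2.6,16.9,87]]]'
python3 - <<'E'
from kin import *
s=ctrl.get_state(); print(s["joint_positions"].round(2)); grab("scene","s2"); grab("side","d2")
a=cv2.imread("pics/scene0.png"); 
A=[cv2.resize(cv2.imread(f"pics/{n}.png")[y:y+150,x:x+150],(400,400),interpolation=2) for n,x,y in(("s2",235,90),("d2",260,80))]
cv2.imwrite("pics/c2.png",np.hstack(A))
delta(w+.03*N,toolR(zt(20),75)); delta(w+.016*Z28,toolR(Z28,75))
E
```

```text
time: 4.15
position: [0.5008, 0.0525, 0.1702]
tool_rot: [1.865, 2.307, 0.186]
ft_force: [-0.1, 1.7, 0.6]
grip_width: 1.0
grip_force: 0.0
[-0.28 -0.14  0.07  2.03  0.07  1.05 -0.02]
shift [-2.5  6.6 19.7] rot [-7.54 -2.16  0.13] ang 7.8
shift [-6.7 22.  62.7] rot [-15.26  -4.24   0.12] ang 15.8
```

View pics/c2.png

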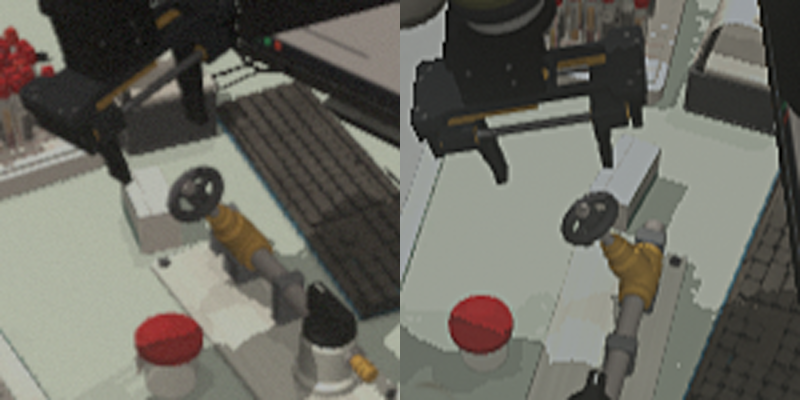

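The crops show the fingertips at side crop (500,180)/(608,165) and scene crop (118,180)/(198,125), with the wheel at (592,217) and (196,193). I'll check these against the projected positions.

```bash
python3 - <<'E'
from kin import *
s=ctrl.get_state(); a=R.from_rotvec(s["tool_rot"]).as_matrix()
pt=np.array([s["position"],s["position"]+.043*a[:,1],s["position"]-.043*a[:,1],w])
for n,x0,y0,o in(("s2",235,90,0),("d2",260,80,400)):
    d=dict(np.load(f"pics/{n}.npz")); f=K(d); k=np.array([[f,0,d["cx"]],[0,f,d["cy"]],[0,0,1]])
    u=cv2.projectPoints(pt,d["rvec"],d["tvec"],k,None)[0][:,0]; print(n,((u-[x0,y0])*400/150+[o,0]).round(0).tolist())
E
```

```text
s2 [[164.0, 163.0], [196.0, 137.0], [130.0, 189.0], [192.0, 192.0]]
d2 [[559.0, 182.0], [606.0, 175.0], [513.0, 189.0], [588.0, 216.0]]
```

```bash
sed -i 's/^w=.*;  *t28/w=np.array([.531,.051,.130]); t28/' kin.py; python3 -m jog '[[[-1,4,10,-4,-1,0,87],[-2,8,20,-7.5,-2,0,87],[-3,12,31,-10,-3,0,87],[-4,16,42,-12,-3.5,0,87],[-5,20,52,-14,-4,0,87],[-6,23,63,-15.3,-4.2,0,87],[-6,23,63,-15.3,-4.2,0,87]]]'
python3 - <<'E'
from kin import *
s=ctrl.get_state(); print(s["joint_positions"].round(2)); delta(w+.016*Z28,toolR(Z28,75)); grab("scene","s3"); grab("side","d3")
A=[cv2.resize(cv2.imread(f"pics/{n}.png")[y:y+100,x:x+100],(400,400),interpolation=2) for n,x,y in(("s3",260,110),("d3",280,110))]
cv2.imwrite("pics/c3.png",np.hstack(A))
E
```

```text
time: 4.95
position: [0.5366, 0.0521, 0.113]
tool_rot: [1.707, 2.118, 0.397]
ft_force: [-0.0, 0.1, 0.9]
grip_width: 1.002
grip_force: 0.0
[-0.25 -0.19  0.01  2.27  0.24  0.61 -0.2 ]
shift [-2.1  2.6 -1.6] rot [-0.12 -0.03  0.16] ang 0.2
```

View pics/c3.png

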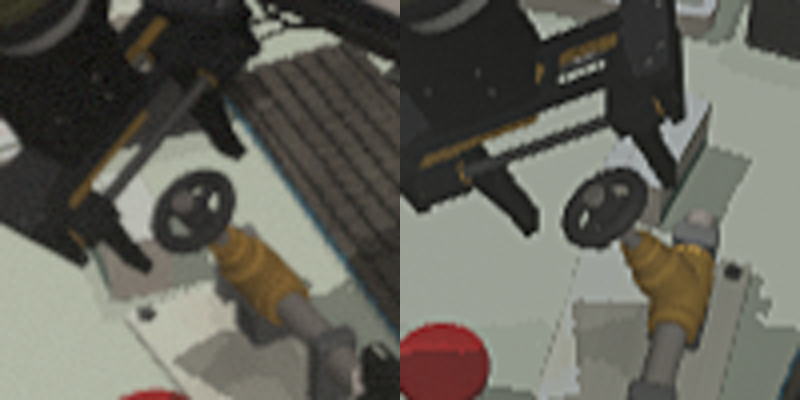

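Both views show the fingers straddling the wheel: scene tips at (145,268)/(240,155) with the wheel at (195,210), side tips at (530,232)/(668,213) with the wheel at (605,210). Next I check finger-to-wheel geometry from depth, in the tool frame.

```bash
python3 - <<'E'
from kin import *
s=ctrl.get_state(); a=R.from_rotvec(s["tool_rot"]).as_matrix()
print("wheel in tool mm",(a.T@(w-s["position"])*1000).round(1))
Nt=a.T@N
for n in("s3","d3"):
    d=dict(np.load(f"pics/{n}.npz")); Q=(pts(d)-s["position"])@a*1000; dark=d["image"].max(-1)<80
    for sg in(1,-1):
        F=Q[dark&(abs(sg*Q[...,1]-50)<12)&(abs(Q[...,0])<16)&(Q[...,2]>-40)&(Q[...,2]<12)]
        print(n,sg,len(F),"y",np.percentile(sg*F[:,1],[5,50,95]).round(1),"z max",np.percentile(F[:,2],[50,95,100]).round(1),"x",np.percentile(F[:,0],[5,95]).round(1))
    W=Q[dark&(np.linalg.norm(Q-[0,0,-16],axis=-1)<38)]
    def res(p):
        v=W-p; h=v@Nt; rr=np.linalg.norm(v-h[:,None]*Nt,axis=1); return np.hypot(rr-25,h)-6
    r=least_squares(res,[0,0,-16],loss="cauchy",f_scale=1.5); print(" torus tool mm",r.x.round(1),len(W),(s["position"]+a@r.x/1000).round(4))
E
```

```text
wheel in tool mm [ -1.6   0.4 -16.5]
s3 1 30 y [39.9 42.7 48.6] z max [-31.5 -22.2 -21.5] x [-12.4   2.4]
s3 -1 26 y [47.7 52.5 56. ] z max [-31.  -21.  -20.4] x [-12.4   3.3]
 torus tool mm [ -0.5  -2.2 -14.5] 265 [0.5295 0.0514 0.1268]
d3 1 30 y [44.2 50.  52.6] z max [-32.7 -22.6 -21.8] x [-10.3   6. ]
d3 -1 30 y [42.9 45.1 51.7] z max [-30.3 -23.  -22.5] x [-10.9   4.3]
 torus tool mm [  0.6  -0.1 -17.5] 274 [0.5297 0.053  0.1303]
```

```bash
python3 - <<'E'
from kin import *
s=ctrl.get_state(); a=R.from_rotvec(s["tool_rot"]).as_matrix(); k3=np.eye(3)
for n in("s3","d3"):
    d=dict(np.load(f"pics/{n}.npz")); Q=(pts(d)-s["position"])@a*1000
    for sg in(1,-1):
        m=(abs(sg*Q[...,1]-50)<15)&(abs(Q[...,0])<20)&(Q[...,2]>-22)&(Q[...,2]<15)
        print(n,sg,m.sum(),d["image"][m][:5].tolist(),Q[m][:5].round(0).tolist())
    f=K(d); k3=np.array([[f,0,d["cx"]],[0,f,d["cy"]],[0,0,1]])
    pt=np.array([s["position"]+a@[0,y,z] for y in(.044,-.044) for z in(0,-.02,-.05)])
    u=cv2.projectPoints(pt,d["rvec"],d["tvec"],k3,None)[0][:,0]
    o=(260,110,0) if n=="s3" else (280,110,400)
    print(((u-o[:2])*4+[o[2],0]).round(0).tolist())
E
```

```text
s3 1 7 [[145, 151, 135], [63, 66, 61], [124, 131, 117], [136, 139, 127], [116, 119, 107]] [[9.0, 40.0, -20.0], [1.0, 42.0, -21.0], [-10.0, 49.0, -18.0], [1.0, 40.0, -20.0], [-2.0, 41.0, -19.0]]
s3 -1 4 [[102, 97, 89], [46, 44, 41], [101, 95, 87], [67, 66, 58]] [[9.0, -55.0, -21.0], [-8.0, -48.0, -21.0], [1.0, -55.0, -20.0], [-10.0, -50.0, -20.0]]
[[241.0, 170.0], [228.0, 151.0], [208.0, 122.0], [159.0, 273.0], [144.0, 255.0], [122.0, 228.0]]
d3 1 1 [[40, 41, 38]] [[-7.0, 46.0, -22.0]]
d3 -1 0 [] []
[[678.0, 199.0], [665.0, 178.0], [645.0, 147.0], [553.0, 240.0], [539.0, 222.0], [516.0, 192.0]]
```

```bash
python3 - <<'E'
from kin import *
s=ctrl.get_state(); a=R.from_rotvec(s["tool_rot"]).as_matrix(); A=[]
for n,x0,y0 in(("s3",285,125),("d3",300,120)):
    d=dict(np.load(f"pics/{n}.npz")); f=K(d); k3=np.array([[f,0,d["cx"]],[0,f,d["cy"]],[0,0,1]])
    im=cv2.resize(d["image"][y0:y0+65,x0:x0+65,::-1],(400,400),interpolation=0); q=400/65
    im=np.clip(im.astype(int)*1.6,0,255).astype(np.uint8)
    for z,c in((0,(0,0,255)),(-.02,(0,255,0))):
        for y in(.0435,-.0435):
            pt=np.array([s["position"]+a@[x,y*k,z] for x,k in((-.0095,1),(.0095,1),(.0095,1.34),(-.0095,1.34))])
            u=(cv2.projectPoints(pt,d["rvec"],d["tvec"],k3,None)[0]-[x0-.5,y0-.5])*q
            cv2.polylines(im,[u.astype(np.int32)],True,c,1)
    A.append(im)
cv2.imwrite("pics/c4.png",np.hstack(A))
E
```

View pics/c4.png

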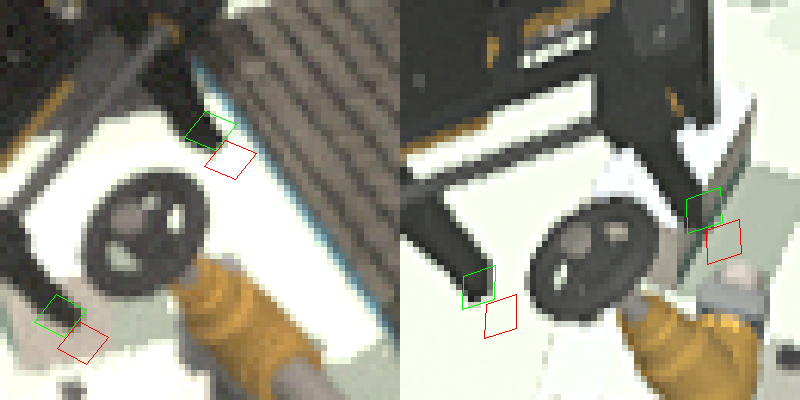

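The overlay shows the real fingertips at the green outlines, about 20 mm short of the reported TCP (red). The grasp therefore has to go about 18 mm deeper.

```bash
sed -i 's/^w=.*;  *t28/w=np.array([.530,.052,.129]); t28/' kin.py; python3 - <<'E'
from kin import *
q=ctrl.get_state()["joint_positions"]
for phi in(75,30,0,-30,-80):
  for L in(0,.01,.021):
    for tau in (33,):
        q,e=ik(w+.034*zt(tau)+L*N,toolR(zt(tau),phi),q,1e-3); print(phi,L,tau,q.round(2),(e*1000).round(2))
delta(w+.034*zt(33),toolR(zt(33),75))
E
```

```text
75 0 33 [-0.21 -0.19 -0.04  2.34  0.36  0.46 -0.33] 0.0
75 0.01 33 [-0.22 -0.22 -0.04  2.34  0.35  0.49 -0.31] 0.0
75 0.021 33 [-0.23 -0.25 -0.04  2.34  0.33  0.51 -0.3 ] 0.0
30 0 33 [-0.34 -0.19  0.08  2.34  0.41  0.47  0.41] 0.0
30 0.01 33 [-0.35 -0.22  0.07  2.35  0.4   0.5   0.42] 0.0
30 0.021 33 [-0.35 -0.25  0.07  2.35  0.39  0.53  0.43] 0.0
0 0 33 [-0.43 -0.2   0.15  2.35  0.45  0.48  0.91] 0.0
0 0.01 33 [-0.43 -0.23  0.15  2.35  0.44  0.51  0.91] 0.0
0 0.021 33 [-0.43 -0.26  0.15  2.35  0.43  0.54  0.92] 0.0
-30 0 33 [-0.51 -0.21  0.23  2.35  0.48  0.49  1.4 ] 0.0
-30 0.01 33 [-0.51 -0.24  0.23  2.35  0.48  0.52  1.41] 0.0
-30 0.021 33 [-0.52 -0.27  0.22  2.35  0.47  0.55  1.41] 0.0
-80 0 33 [-0.66 -0.22  0.37  2.35  0.55  0.51  2.22] 0.0
-80 0.01 33 [-0.66 -0.25  0.36  2.35  0.55  0.53  2.22] 0.0
-80 0.021 33 [-0.66 -0.28  0.35  2.36  0.55  0.57  2.22] 0.0
shift [-1.1  2.2 17.7] rot [-4.8  -1.31  0.09] ang 5.0
```

```bash
python3 -m jog '[[[-1,1,9,-2.5,-0.7,0,87],[-1,2,18,-4.8,-1.3,0,87],[-1,2,18,-4.8,-1.3,0,87],[-1,2,18,-4.8,-1.3,0,50],[-1,2,18,-4.8,-1.3,0,50],[-1,2,18,-4.8,-1.3,0,50],[-1,2,18,-4.8,-1.3,0,50],[-1,2,18,-4.8,-1.3,0,50]]]' 25
python3 - <<'E'
from kin import *
s=ctrl.get_state(); print(s["joint_positions"].round(2),s["torque"].round(2)); delta(w+.034*zt(33),toolR(zt(33),75))
a=toolR(zt(33),75); d=a.T@N*8*np.radians(8); print("per 8deg",d.round(2))
E
```

```text
time: 5.85
position: [0.5488, 0.05, 0.1001]
tool_rot: [1.658, 2.051, 0.46]
ft_force: [-1.6, -0.2, 1.8]
grip_width: 0.696
grip_force: 25.0
[-0.22 -0.19 -0.04  2.34  0.36  0.46 -0.33] [-0.02  0.67 -0.05]
shift [ 1.   0.2 -0.5] rot [ 0.03  0.04 -0.01] ang 0.1
per 8deg [ 0.01 -0.04 -1.12]
```

Gripped at about 61 mm, which matches the rim. Now I turn it.

```bash
python3 -m jog '[[[0,0,-1.1,0,0,-8,50],[0,0,-2.2,0,0,-16,50],[0,0,-3.4,0,0,-24,50],[0,0,-4.5,0,0,-32,50],[0,0,-5.6,0,0,-40,50],[0,0,-5.6,0,0,-40,50]]]' 25
python3 - <<'E'
from kin import *
s=ctrl.get_state(); print(s["joint_positions"].round(2),s["torque"].round(2)); delta(w+.034*zt(33)+.008*np.radians(40)*N,toolR(zt(33),35))
E
```

```text
time: 6.45
position: [0.5456, 0.0502, 0.1047]
tool_rot: [0.837, 2.44, 0.21]
ft_force: [2.0, 0.2, 1.1]
grip_width: 0.696
grip_force: 25.0
[-0.33 -0.21  0.07  2.35  0.4   0.48  0.34] [-0.55  0.82 -0.34]
shift [ 0.6  0.8 -0.5] rot [-0.02  0.04  0.05] ang 0.1
```

```bash
python3 -m jog '[[[0,0,-1.1,0,0,-8,50],[0,0,-2.2,0,0,-16,50],[0,0,-3.4,0,0,-24,50],[0,0,-4.5,0,0,-32,50],[0,0,-5.6,0,0,-40,50],[0,0,-6.7,0,0,-48,50],[0,0,-7.8,0,0,-56,50],[0,0,-9,0,0,-64,50],[0,0,-9.8,0,0,-70,50],[0,0,-9.8,0,0,-70,50]]]' 25
python3 - <<'E'
from kin import *
s=ctrl.get_state(); print(s["joint_positions"].round(2),s["torque"].round(2)); delta(w+.034*zt(33)+.008*np.radians(110)*N,toolR(zt(33),-35))
grab("side","d5"); grab("scene","s5")
A=[cv2.resize(cv2.imread(f"pics/{n}.png")[y:y+80,x:x+80],(400,400),interpolation=2) for n,x,y in(("s5",270,115),("d5",290,115))]
cv2.imwrite("pics/c5.png",np.hstack(A))
E
```

```text
time: 7.45
position: [0.5402, 0.0507, 0.1127]
tool_rot: [-0.712, 2.485, -0.249]
ft_force: [2.0, 1.9, -1.4]
grip_width: 0.694
grip_force: 25.0
[-0.54 -0.25  0.25  2.35  0.49  0.53  1.49] [-0.39 -0.   -0.2 ]
shift [-0.3  0.8 -0.6] rot [-0.04  0.02 -0.1 ] ang 0.1
```

View pics/c5.png

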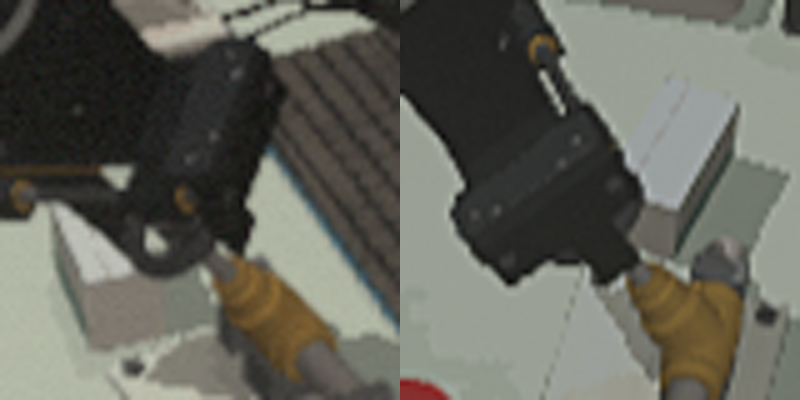

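The wheel is held in the fingers and the stem shows more length, so it has risen. The rest goes in smaller steps, watching the torque.

```bash
cat > st.py <<'E'
from kin import *
s=ctrl.get_state(); print("j",s["joint_positions"].round(2),"axial moment",(s["torque"]@N).round(2),s["torque"].round(2))
E
python3 -m jog '[[[0,0,-1.1,0,0,-7,50],[0,0,-2.1,0,0,-14,50],[0,0,-2.1,0,0,-14,50]]]' 25; python3 st.py
python3 -m jog '[[[0,0,-0.9,0,0,-6,50],[0,0,-0.9,0,0,-6,50]]]' 25; python3 st.py
```

```text
time: 7.85
position: [0.5389, 0.0508, 0.1144]
tool_rot: [-1.017, 2.396, -0.337]
ft_force: [0.3, 2.0, -1.9]
grip_width: 0.699
grip_force: 25.0
j [-0.58 -0.26  0.28  2.35  0.51  0.54  1.72] axial moment 0.08 [-0.2   0.03 -0.05]
time: 8.05
position: [0.5384, 0.0508, 0.115]
tool_rot: [-1.143, 2.349, -0.374]
ft_force: [0.8, 2.5, -2.3]
grip_width: 0.696
grip_force: 25.0
j [-0.59 -0.27  0.29  2.35  0.51  0.55  1.81] axial moment 0.11 [-0.11  0.03  0.06]
```

```bash
python3 -m jog '[[[0,0,-0.9,0,0,-6,50],[0,0,-0.9,0,0,-6,50]]]' 25; python3 st.py
python3 -m jog '[[[0,0,-0.9,0,0,-6,50],[0,0,-0.9,0,0,-6,50]]]' 25; python3 st.py
```

```text
time: 8.25
position: [0.538, 0.0508, 0.1157]
tool_rot: [-1.269, 2.295, -0.41]
ft_force: [1.2, 2.6, -3.7]
grip_width: 0.691
grip_force: 25.0
j [-0.61 -0.27  0.31  2.36  0.52  0.55  1.91] axial moment 0.05 [ 0.07 -0.09  0.11]
time: 8.45
position: [0.5374, 0.0508, 0.1164]
tool_rot: [-1.393, 2.235, -0.446]
ft_force: [1.7, 3.3, -3.3]
grip_width: 0.692
grip_force: 25.0
j [-0.62 -0.28  0.32  2.36  0.53  0.56  2.01] axial moment 0.07 [ 0.21 -0.03  0.23]
```

```bash
python3 -m jog '[[[0,0,-0.9,0,0,-6,50],[0,0,-0.9,0,0,-6,50]]]' 25; python3 st.py
python3 -m jog '[[[0,0,-0.9,0,0,-6,50],[0,0,-0.9,0,0,-6,50]]]' 25; python3 st.py
python3 -m jog '[[[0,0,0,0,0,-6,50],[0,0,0,0,0,-6,50]]]' 25; python3 st.py
```

```text
time: 8.65
position: [0.5365, 0.0492, 0.1166]
tool_rot: [-1.512, 2.174, -0.481]
ft_force: [4.3, -0.9, -4.9]
grip_width: 0.692
grip_force: 25.0
j [-0.63 -0.28  0.33  2.36  0.53  0.56  2.11] axial moment -0.2 [ 0.2   0.55 -0.12]
time: 8.85
position: [0.5361, 0.048, 0.1169]
tool_rot: [-1.632, 2.103, -0.517]
ft_force: [9.7, -3.6, -8.8]
grip_width: 0.691
grip_force: 25.0
j [-0.64 -0.28  0.34  2.36  0.54  0.57  2.21] axial moment -0.13 [-0.31  0.21 -0.38]
time: 9.05
position: [0.5363, 0.0479, 0.1172]
tool_rot: [-1.749, 2.026, -0.55]
ft_force: [8.5, -3.8, -7.6]
grip_width: 0.691
grip_force: 25.0
j [-0.65 -0.28  0.35  2.36  0.54  0.57  2.31] axial moment -0.07 [-0.46  0.11 -0.41]
```

A lateral shift and reaction appear near 148°, which looks like the stop. I'll release, measure the wheel's lift, and regrasp to confirm.

```bash
python3 -m jog '[[[0,0,0,0,0,0,87],[0,0,0,0,0,0,87],[0,0,0,0,0,0,87],[0,0,0,0,0,8,87],[0,0,0,0,0,16,87],[0,0,0,0,0,24,87],[0,0,0,0,0,32,87],[0,0,0,0,0,40,87],[0,0,0,0,0,48,87],[0,0,0,0,0,48,87]]]' 25
python3 - <<'E'
from kin import *
for n in("scene","side"):
    d=grab(n,n+"6"); Pw=pts(d); dark=d["image"].max(-1)<90; c=w+.0195*N
    W=Pw[dark&(np.linalg.norm(Pw-c,axis=-1)<.040)]
    def res(p):
        v=W-p; h=v@N; rr=np.linalg.norm(v-h[:,None]*N,axis=1); return np.hypot(rr-.025,h)-.006
    r=least_squares(res,c,loss="cauchy",f_scale=.0015); print(n,len(W),r.x.round(4),"lift mm",((r.x-w)@N*1000).round(1),np.median(abs(r.fun)))
delta(w+.034*zt(33)+.0205*N,toolR(zt(33),-30))
A=[cv2.resize(cv2.imread(f"pics/{n}.png")[y:y+80,x:x+80],(400,400),interpolation=2) for n,x,y in(("scene6",270,115),("side6",290,115))]
cv2.imwrite("pics/c6.png",np.hstack(A))
E
```

```text
time: 10.05
position: [0.5364, 0.0506, 0.1181]
tool_rot: [-0.756, 2.475, -0.262]
ft_force: [-0.1, 0.0, 0.2]
grip_width: 0.999
grip_force: 0.0
scene 198 [0.5188 0.0519 0.1433] lift mm 18.2 0.0014697609856635816
side 60 [0.5184 0.0531 0.1468] lift mm 21.3 0.000526182391584416
shift [-0.5  1.1  0.9] rot [-0.05 -0.02  7.13] ang 7.1
```

View pics/c6.png

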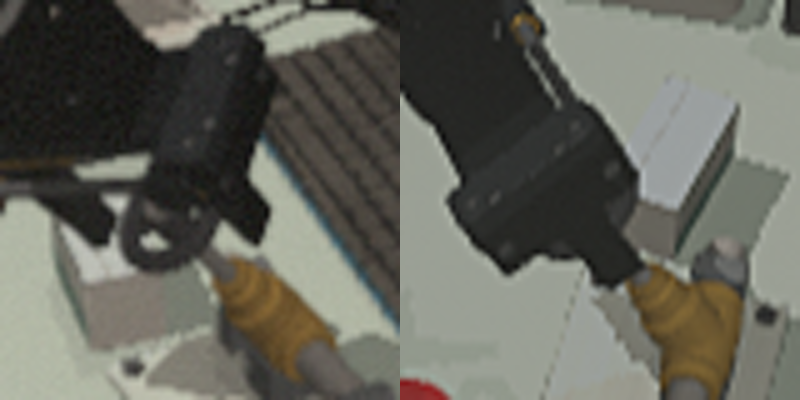

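The open fingers straddle the wheel, and it has lifted about 20 mm (roughly 2.5 rad). I regrasp more firmly and press to the stop.

```bash
python3 -m jog '[[[0,1,1,0,0,7,87],[0,1,1,0,0,7,50],[0,1,1,0,0,7,50],[0,1,1,0,0,7,50],[0,1,1,0,0,7,50],[0,1,1,0,0,7,50]]]' 45; python3 st.py
python3 -m jog '[[[0,0,-0.5,0,0,-4,50],[0,0,-0.5,0,0,-4,50]]]' 45; python3 st.py
python3 -m jog '[[[0,0,-0.5,0,0,-4,50],[0,0,-0.5,0,0,-4,50]]]' 45; python3 st.py
python3 -m jog '[[[0,0,-0.2,0,0,-5,50],[0,0,-0.2,0,0,-5,50]]]' 45; python3 st.py
```

```text
time: 10.75
position: [0.5368, 0.0508, 0.1171]
tool_rot: [-0.605, 2.509, -0.219]
ft_force: [1.3, -1.7, 0.2]
grip_width: 0.685
grip_force: 45.0
j [-0.48 -0.26  0.19  2.35  0.46  0.54  1.43] axial moment 0.05 [-0.28  0.46 -0.15]
time: 10.95
position: [0.5356, 0.0501, 0.1165]
tool_rot: [-0.688, 2.494, -0.243]
ft_force: [1.9, -3.9, -2.9]
grip_width: 0.685
grip_force: 45.0
j [-0.49 -0.26  0.2   2.35  0.46  0.54  1.49] axial moment -0.92 [-0.04  0.63 -1.17]
time: 11.15
position: [0.5349, 0.0494, 0.1161]
tool_rot: [-0.774, 2.474, -0.268]
ft_force: [4.6, -3.5, -6.6]
grip_width: 0.694
grip_force: 45.0
j [-0.5  -0.26  0.21  2.35  0.47  0.55  1.55] axial moment -1.38 [ 0.09  0.5  -1.63]
time: 11.35
position: [0.5332, 0.0472, 0.1149]
tool_rot: [-0.886, 2.448, -0.304]
ft_force: [-1.2, -8.2, -2.5]
grip_width: 0.688
grip_force: 45.0
j [-0.51 -0.27  0.22  2.36  0.47  0.55  1.64] axial moment -0.67 [-1.21  1.21 -1.71]
```

A moment of about 1.4 N m against the 0.15 N m it normally takes confirms the stop. I'll release, retreat and plan the knob.

```bash
python3 -m jog '[[[0,0,0,0,0,0,87],[0,0,0,0,0,0,87],[0,0,0,0,0,0,87],[0,0,0,0,0,0,87]]]' 20
python3 - <<'E'
from kin import *
s=ctrl.get_state(); wc=w+.0207*N; q=s["joint_positions"]; a=R.from_rotvec(s["tool_rot"]).as_matrix()
print("wheel in tool",(a.T@(wc-s["position"])*1000).round(1))
for nm,x,M in(("a",wc+.012*zt(28),toolR(zt(28),-48)),("b",wc-.02*zt(18),toolR(zt(18),-48)),("c",wc-.05*zt(10),toolR(zt(10),-48))):
    q,e=ik(x,M,q,1e-3); print(nm,q.round(2),(e*1000).round(2)); delta(x,M)
kn=np.array([.562,-.124,.088]); D=np.array([0,0,-1.])
for phi in(-90,-55,-20,90,125,160):
    for z in(.058,.12): qq,e=ik(np.r_[kn[:2],z],toolR(D,phi),q,1e-3); print(phi,z,qq.round(2),(e*1000).round(2))
E
```

```text
time: 11.75
position: [0.5363, 0.0523, 0.1185]
tool_rot: [-0.89, 2.436, -0.3]
ft_force: [0.6, -1.0, -0.4]
grip_width: 0.95
grip_force: 0.0
wheel in tool [  0.6  -0.3 -32.9]
a [-0.57 -0.28  0.28  2.28  0.37  0.69  1.84] 0.0
shift [  1.3   0.4 -20.9] rot [-3.61  3.57 -4.95] ang 7.1
b [-0.6  -0.22  0.34  2.11  0.21  0.94  2.  ] 0.0
shift [ -3.3  -3.8 -52.2] rot [-10.74  10.58  -4.92] ang 15.9
c [-0.6  -0.13  0.38  1.96  0.11  1.14  2.1 ] 0.0
shift [-13.8 -13.6 -78.9] rot [-16.45  16.19  -4.88] ang 23.6
-90 0.058 [ 1.17  0.73 -1.37  1.77  0.77  1.3   2.68] 27.85
-90 0.12 [ 1.14  0.64 -1.37  1.69  0.68  1.4   2.68] 87.46
-55 0.058 [ 0.07  0.28  0.12  1.81 -0.04  1.06  2.68] 0.01
-55 0.12 [ 0.04  0.22  0.15  1.75 -0.04  1.18  2.68] 0.01
-20 0.058 [-0.26  0.3   0.51  1.82 -0.16  1.06  2.17] 0.0
-20 0.12 [-0.3   0.23  0.54  1.76 -0.13  1.18  2.15] 0.0
90 0.058 [-0.52  0.36  0.83  1.83 -0.3   1.08  0.36] 0.0
90 0.12 [-0.52  0.27  0.81  1.77 -0.21  1.19  0.3 ] 0.0
125 0.058 [-0.64  0.42  0.98  1.83 -0.39  1.1  -0.17] 0.0
125 0.12 [-0.64  0.31  0.96  1.77 -0.28  1.2  -0.26] 0.0
160 0.058 [ 0.76  0.08 -0.61  2.44  2.49  0.1   2.68] 758.36
160 0.12 [ 1.35 -0.04 -1.22  2.44  2.44  0.1   2.68] 862.25
```

```bash
python3 -m jog '[[[1,0,-10,-1.8,1.8,-2.5,87],[1,0,-21,-3.6,3.6,-5,87],[-1,-2,-36,-7,7,-5,87],[-3,-4,-52,-10.7,10.6,-5,87],[-8,-9,-66,-14,13.5,-5,87],[-14,-14,-79,-16.5,16,-5,87],[-14,-14,-110,-16.5,16,-5,87],[-14,-14,-110,-16.5,16,-5,87]]]'
python3 - <<'E'
from kin import *
s=ctrl.get_state(); print(s["joint_positions"].round(2))
for z in(.17,.13,.058): delta(np.array([.562,-.124,z]),toolR(np.array([0,0,-1.]),90))
E
```

```text
time: 12.55
position: [0.4943, 0.0541, 0.2244]
tool_rot: [-1.144, 2.746, -0.111]
ft_force: [0.6, -1.3, 1.0]
grip_width: 1.003
grip_force: 0.0
[-0.62 -0.19  0.37  1.95  0.13  1.2   2.08]
shift [  86.2 -165.5   66.5] rot [  5.02  12.34 137.68] ang 138.3
shift [  91.1 -160.2  105.9] rot [  5.02  12.34 137.68] ang 138.3
shift [ 100.  -150.8  176.7] rot [  5.02  12.34 137.68] ang 138.3
```

```bash
python3 -m jog '[[[0,-18,0,0.3,0.7,8,87],[5,-36,0,0.6,1.4,16,87],[15,-54,0,0.9,2.1,24,87],[25,-72,5,1.2,2.8,32,87],[35,-90,10,1.5,3.5,40,87],[45,-108,15,1.8,4.2,48,87],[55,-126,20,2.1,5,56,87],[65,-144,25,2.4,5.7,64,87],[75,-160,30,2.7,6.4,72,87],[86,-165,30,2.9,7.2,80,87]]]'
python3 - <<'E'
from kin import *
s=ctrl.get_state(); print(s["joint_positions"].round(2))
for z in(.17,.13,.058): delta(np.array([.562,-.124,z]),toolR(np.array([0,0,-1.]),90))
E
```

```text
time: 13.55
position: [0.5535, -0.1257, 0.2012]
tool_rot: [0.935, 2.915, -0.065]
ft_force: [-0.7, -0.2, 0.2]
grip_width: 1.001
grip_force: 0.0
[-0.39  0.08  0.56  1.75  0.01  1.25  1.12]
shift [-3.2  6.9 31.5] rot [ 1.68  5.12 57.28] ang 57.5
shift [ 0.4  7.5 71.3] rot [ 1.68  5.12 57.28] ang 57.5
shift [  6.7   8.7 143. ] rot [ 1.68  5.12 57.28] ang 57.5
```

```bash
python3 -m jog '[[[-1,2,5,0.2,0.7,8,60],[-2,4,10,0.5,1.4,16,60],[-3,6,20,0.7,2.1,24,60],[-3,7,30,0.9,2.9,32,60],[-2,7,42,1.2,3.6,40,60],[-1,7,54,1.4,4.3,48,60],[1,8,70,1.7,5.1,57.3,60],[2,8,84,1.7,5.1,57.3,60],[2,8,84,1.7,5.1,57.3,60]]]'
python3 - <<'E'
from kin import *
s=ctrl.get_state(); print(s["joint_positions"].round(2)); a=R.from_rotvec(s["tool_rot"]).as_matrix()
delta(np.array([.562,-.124,.058]),toolR(np.array([0,0,-1.]),90)); A=[]
for n,x0,y0 in(("scene",315,150),("side",290,175)):
    d=grab(n,n+"7"); Q=(pts(d)-s["position"])@a*1000; dark=d["image"].max(-1)<80
    for sg in(1,-1):
        F=Q[dark&(abs(sg*Q[...,1]-37)<12)&(abs(Q[...,0])<14)&(Q[...,2]>-60)&(Q[...,2]<5)]
        if len(F): print(n,sg,len(F),"zmax",np.percentile(F[:,2],[90,98]).round(1),"y",np.percentile(F[:,1],[5,95]).round(1))
    A.append(cv2.resize(cv2.imread(f"pics/{n}7.png")[y0:y0+80,x0:x0+80],(400,400),interpolation=2))
cv2.imwrite("pics/c7.png",np.hstack(A))
E
```

```text
time: 14.45
position: [0.5599, -0.1217, 0.1159]
tool_rot: [-2.265, -2.173, 0.004]
ft_force: [-0.4, -0.5, -0.4]
grip_width: 0.692
grip_force: 0.0
[-0.39  0.25  0.65  1.77 -0.16  1.18  0.26]
shift [-2.2  2.4 57.9] rot [-0.21  0.    0.52] ang 0.6
scene 1 127 zmax [-24.2 -20.6] y [29.5 38.9]
scene -1 103 zmax [-23.7 -20.9] y [-42.4 -31.7]
side 1 20 zmax [-24.8 -24.2] y [30.8 38.7]
side -1 41 zmax [-28.5 -25.8] y [-38.4 -29.5]
```

View pics/c7.png

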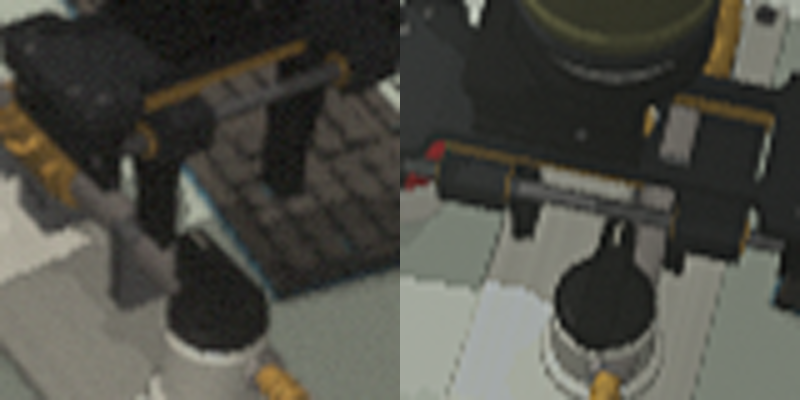

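The view confirms the fingers straddle the bar, with the tips again about 20 mm short of the reported TCP. Now descend and grip.

```bash
python3 -m jog '[[[-2,2,15,0,0,0.5,60],[-2,2,30,0,0,0.5,60],[-2,2,45,0,0,0.5,60],[-2,2,56,0,0,0.5,60],[-2,2,56,0,0,0.5,60],[-2,2,56,0,0,0.5,8],[-2,2,56,0,0,0.5,8],[-2,2,56,0,0,0.5,8],[-2,2,56,0,0,0.5,8],[-2,2,56,0,0,0.5,8]]]' 20; python3 st.py
```

```text
time: 15.55
position: [0.5638, -0.1242, 0.0629]
tool_rot: [2.28, 2.161, 0.002]
ft_force: [-0.2, -0.2, -0.2]
grip_width: 0.323
grip_force: 0.0
j [-0.37  0.31  0.63  1.82 -0.21  1.08  0.29] axial moment 0.09 [-0.11  0.07  0.03]
```

```bash
python3 -m jog '[[[0,0,2,0,0,0,8],[0,0,2,0,0,0,8],[0,0,2,0,0,0,8],[0,0,2,0,0,0,8],[0,0,2,0,0,0,8]]]' 20; python3 st.py
```

```text
time: 16.05
position: [0.5638, -0.1242, 0.0604]
tool_rot: [2.28, 2.161, 0.002]
ft_force: [3.0, 0.1, -2.9]
grip_width: 0.181
grip_force: 20.0
j [-0.37  0.32  0.63  1.82 -0.21  1.07  0.29] axial moment -0.1 [-0.11 -0.51 -0.18]
```

Gripped the 16 mm bar. Twist clockwise (+ about tool z).

```bash
python3 -m jog '[[[0,0,0,0,0,8,8],[0,0,0,0,0,16,8],[0,0,0,0,0,24,8],[0,0,0,0,0,32,8],[0,0,0,0,0,40,8],[0,0,0,0,0,48,8],[0,0,0,0,0,56,8],[0,0,0,0,0,62,8],[0,0,0,0,0,62,8]]]' 20; python3 st.py
python3 -m jog '[[[0,0,0,0,0,4,8],[0,0,0,0,0,4,8]]]' 20; python3 st.py
```

```text
time: 16.95
position: [0.5616, -0.1227, 0.0603]
tool_rot: [-3.064, -0.676, 0.005]
ft_force: [-4.0, 2.8, 3.3]
grip_width: 0.18
grip_force: 20.0
j [-0.52  0.36  0.83  1.83 -0.3   1.09 -0.72] axial moment -0.17 [0.46 1.   0.08]
time: 17.15
position: [0.5616, -0.1226, 0.0603]
tool_rot: [-3.085, -0.571, 0.005]
ft_force: [-4.4, 4.0, 4.0]
grip_width: 0.184
grip_force: 20.0
j [-0.53  0.36  0.84  1.83 -0.31  1.09 -0.79] axial moment -0.21 [0.61 1.07 0.12]
```

```bash
python3 -m jog '[[[0,0,0,0,0,3,8],[0,0,0,0,0,3,8]]]' 20; python3 st.py
python3 -m jog '[[[0,0,0,0,0,3,8],[0,0,0,0,0,3,8]]]' 20; python3 st.py
```

```text
time: 17.35
position: [0.5615, -0.1224, 0.0603]
tool_rot: [-3.099, -0.49, 0.006]
ft_force: [-4.4, 3.7, 3.9]
grip_width: 0.182
grip_force: 20.0
j [-0.54  0.37  0.85  1.83 -0.31  1.09 -0.83] axial moment -0.24 [0.72 1.09 0.17]
time: 17.55
position: [0.5613, -0.1224, 0.0603]
tool_rot: [-3.111, -0.411, 0.007]
ft_force: [-5.2, 3.9, 5.5]
grip_width: 0.185
grip_force: 20.5
j [-0.55  0.37  0.86  1.83 -0.32  1.09 -0.88] axial moment 0.08 [0.62 1.22 0.5 ]
```

The torque jumped, so it is at the stop. Press slightly more, hold, then open wide to let it spring back.

```bash
python3 -m jog '[[[0,0,0,0,0,2,8],[0,0,0,0,0,2,8],[0,0,0,0,0,2,8],[0,0,0,0,0,2,8],[0,0,0,0,0,2,8],[0,0,0,0,0,2,8],[0,0,0,0,0,2,8],[0,0,0,0,0,2,8],[0,0,0,0,0,2,8],[0,0,0,0,0,2,8]]]' 20; python3 st.py
python3 -m jog '[[[0,0,0,0,0,2,87],[0,0,0,0,0,2,87],[0,0,0,0,0,2,87],[0,0,0,0,0,2,87],[0,0,0,0,0,2,87],[0,0,0,0,0,2,87],[0,0,0,0,0,2,87],[0,0,0,0,0,2,87],[0,0,0,0,0,2,87],[0,0,0,0,0,2,87]]]' 20; python3 st.py
```

```text
time: 18.55
position: [0.5615, -0.1224, 0.0603]
tool_rot: [-3.117, -0.359, 0.006]
ft_force: [-5.0, 2.9, 3.9]
grip_width: 0.19
grip_force: 20.9
j [-0.55  0.37  0.87  1.83 -0.32  1.09 -0.91] axial moment 0.16 [0.63 1.16 0.6 ]
time: 19.55
position: [0.5641, -0.1241, 0.0607]
tool_rot: [-3.127, -0.299, -0.003]
ft_force: [-0.8, 0.5, 0.2]
grip_width: 0.971
grip_force: 0.0
j [-0.56  0.38  0.88  1.83 -0.32  1.09 -0.94] axial moment 0.03 [-0.03  0.12  0.  ]
```

```bash
python3 -m jog '[[[0,0,-15,0,0,0,87],[0,0,-40,0,0,0,87],[0,0,-70,0,0,0,87],[0,0,-100,0,0,0,87],[0,0,-130,0,0,0,87],[0,0,-160,0,0,0,87],[0,0,-190,0,0,0,87],[0,0,-190,0,0,0,87]]]'
python3 - <<'E'
from kin import *
A=[]
for n,x0,y0 in(("scene",250,110),("side",255,115)):
    d=grab(n,n+"8"); Pw=pts(d); dark=d["image"].max(-1)<90
    B=Pw[dark&(abs(Pw[...,0]-.562)<.05)&(abs(Pw[...,1]+.124)<.05)&(Pw[...,2]>.094)&(Pw[...,2]<.115)]
    if len(B)>20:
        u,s,v=np.linalg.svd((B-B.mean(0))[:,:2]); print(n,"bar",len(B),B.mean(0).round(3),v[0].round(3))
    c=w+.0207*N; W=Pw[dark&(np.linalg.norm(Pw-c,axis=-1)<.040)]
    def res(p):
        v=W-p; h=v@N; rr=np.linalg.norm(v-h[:,None]*N,axis=1); return np.hypot(rr-.025,h)-.006
    r=least_squares(res,c,loss="cauchy",f_scale=.0015); print(n,len(W),"lift",((r.x-w)@N*1000).round(1))
    A.append(cv2.resize(d["image"][y0:y0+180,x0:x0+160,::-1],(400,450),interpolation=2))
    e=dict(np.load(f"pics/{n}0.npz")); 
    for o,(x,y) in dict(cup=(.442,-.047),bottle=(.533,-.275),carton=(.548,.16)).items():
        out=[]
        for dd in(e,d):
            p=pts(dd); m=(np.hypot(p[...,0]-x,p[...,1]-y)<.055)&(p[...,2]>.035)&(p[...,2]<.14 if o=="bottle" else p[...,2]<.075); out.append((m.sum(),p[m].mean(0).round(4)))
        print(n,o,out)
cv2.imwrite("pics/c8.png",np.hstack(A))
E
```

```text
time: 20.35
position: [0.5659, -0.1255, 0.256]
tool_rot: [3.127, 0.298, 0.015]
ft_force: [0.4, -0.5, -0.2]
grip_width: 1.002
grip_force: 0.0
scene bar 128 [ 0.561 -0.126  0.099] [-0.035 -0.999]
scene 274 lift 18.2
scene cup [(np.int64(482), array([ 0.4389, -0.0483,  0.056 ])), (np.int64(482), array([ 0.4389, -0.0482,  0.056 ]))]
scene bottle [(np.int64(1204), array([ 0.5192, -0.286 ,  0.0893])), (np.int64(1204), array([ 0.5192, -0.2861,  0.0895]))]
scene carton [(np.int64(304), array([0.5405, 0.1694, 0.0482])), (np.int64(270), array([0.5381, 0.1684, 0.0476]))]
side bar 154 [ 0.564 -0.125  0.103] [-0.076 -0.997]
side 0 lift 20.7
side cup [(np.int64(465), array([ 0.4434, -0.0444,  0.0608])), (np.int64(466), array([ 0.4435, -0.0443,  0.0608]))]
side bottle [(np.int64(820), array([ 0.5344, -0.2843,  0.102 ])), (np.int64(826), array([ 0.5343, -0.2842,  0.1021]))]
side carton [(np.int64(380), array([0.5484, 0.1735, 0.0522])), (np.int64(0), array([nan, nan, nan]))]<stdin>:17: RuntimeWarning: Mean of empty slice.
  ret = um.true_divide(
```

View pics/c8.png

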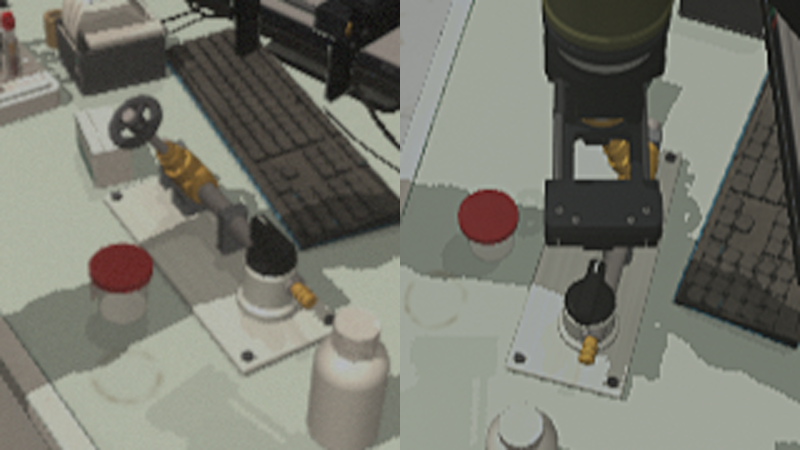

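The knob at (270,240) is back at its rest angle, the wheel at (135,120) is still raised, and the cup and bottle are unmoved. The carton is partly hidden by the wheel in the scene view and fully in the side view, but shows no shift. Handing in.

```bash
python3 -c "
from bench import ctrl
print(ctrl.close_job())"
```

```text
the job is handed in; nothing more can be done
None
```

I opened the valve to its stop, then turned the knob to its stop, held it about 1 s and let it spring back to rest. The robot finished clear, the cup and bottle had not moved, and the carton showed no shift though it was partly hidden from the cameras. The job was handed in at about 20 s.

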